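# Unhasp the sweep drawer and hold it on its ball catch

## Robot

A 6-joint arm with a two-finger parallel gripper is mounted at the origin on the work surface. World frame = base frame: x ahead of the robot, y to its left, z up, the work surface at z = 0. Lengths are in m, angles in rad, forces in N, time in s.
With the tool pointing down it reaches from about 0.3 to 0.775 m from the base axis. Payload 14.6 kg.
Tool frame: the origin (TCP) lies midway between the tips of the shut fingers; the grasp point (between the pads) lies 19 mm behind it; x points along the fingers, y is the direction in which the jaws open and shut, and the axes are right-handed (so a half turn about x gives the same grasp; the last joint's range is limited). The gripper opens to 94 mm and grips with 3 to 60 N. Pads are 16 mm wide; open, the fingers measure 119 mm over their backs; the gripper's body (75 mm by 177 mm) begins 78 mm behind the grasp point.
Start: joints at [1.222, 0.3, 1.521, -0, 1.321, -0.067], TCP at [0.153, 0.528, 0.205] pointing down, gripper open.
Joint ranges: [-3.03, 3.03], [-0.79, 2.21], [0.23, 2.52], [-1.04, 4.18], [0, 3.07], [-2.55, 2.55]. Speed limits (rad/s): [2.22, 2.22, 2.57, 3.14, 3.14, 3.14].

## Interface

Orientations are given as [roll, pitch, yaw] about the fixed x, y, z axes, in that order (R = Rz(yaw) Ry(pitch) Rx(roll)).
In Python, from plant import observe, get_image, close_job gives the robot as it stands.
- The arm moves only by the tool play_rows, never from a script. Its argument "plan" is a list of rows, each a list of 3 entries, a list of its own where there are three numbers: the shift along the tool's x, y, z scaled (see below), then the turn, a rotation vector about the tool's x, y, z scaled (see below), then the closure, from -1 (fully open) to 1 (shut). A call has 1 to 5 rows; each row is the pose to reach, as a shift and turn from the pose commanded when the call began, along the tool's axes at that moment; what a row does not reach only later rows make up. The controller multiplies each number of a shift by 0.3 m and each number of a turn by 2 rad. A row lasts 1/10 s, in which the tool goes at most 50 mm and 8.59 degrees, less where a joint would pass 70% of its speed; a pose out of reach is approached as far as the arm can. A call with a number of a shift or a turn outside -1 to 1 is refused whole. A call with a gripper value outside its range is refused whole. The fingers move at their own pace and stop on an object; the grip force is fixed at half the most. Time passes only in rows, so rows that repeat a pose let the fingers close. It gives the time, the measured TCP pose, the force and the opening at its end, in the units of the state.
- observe(): the state, without advancing time (a new reading comes with each control period).
- get_image(name): name is "scene" or "side" or "wrist"; returns a dict with "frame" (400x640x3 uint8, red, green, blue), "vertical_fov" (degrees; the focal length in pixels is half the picture's height over the tangent of half this angle, whatever the lens; pixels are square), "cx", "cy" (the principal point, pixels), "k1" (the pictures are not rectified: a ray, as slopes to the right and down, at radius r is drawn at 1 + k1 r^2 times it, then the intrinsics apply), "rvec" (rotation vector, rad) and "tvec" (3), from world to camera coordinates, as OpenCV has them. Camera axes: x right, y down, z forward; pixel columns grow to the right and rows downward; lengths in m; the calibration is good to about 2 mm. A picture is of the moment at which its call begins. There is no depth.
- close_job(): hands the job in, once; it reports no verdict.
The state is a dict: "clock": time; "joint_positions": joint angles; "qd": joint speeds; "effort": joint torques, N m; "ee_pos": TCP position; "tool_rot": TCP orientation; "wrist_force": force on the tool from outside, world axes, zero at the start; "wrist_torque": the same for the moment, N m; "grip_width": opening from 0.0 (shut) to 1.0 (fully open).
Only numpy, scipy, OpenCV 4.12 (cv2) and the standard library are available. Lean on these libraries where they do the work, as an engineer would, in place of code of your own. Each camera call takes 0.05 s, during which the arm holds its last target.

## Task

The padlock is already off: swing the brass hasp up off its staple and over, so that it lies back on the top board. Then grip either of the two bar pulls and draw the sweep drawer out until its ball catch drops into the notch, without dragging it on past the notch, and finish there with the fingers still gripping the pull, so that the drawer stands steady on its click under the bench pin while I brush the pin off. Leave the padlock, dapping block, doming punch and pickle pot where they are.

Things in the scene. Friction and masses are not known exactly. Their poses are not given: they have to be found in the camera images.
- station: Fixed oak bench-top station, 260 (x) x 420 (y) x 100 mm high. Origin: centre of underside; x to its back, y to its left. Top board: front edge x -110, top z 100 mm. Bench pin on it (|y| < 38, z 100-132 mm) juts forward to x -226. The sweep drawer fills the front below the board.
- drawer_front (a point): Middle of the sweep drawer's front face, 57 mm above the table, at station x -130 mm when shut. The oak front is 20 mm thick, z 15 to 99 mm, 416 mm wide. Axes as the station's.
- drawer (a joint): Metres the sweep drawer is drawn out along the station's -x: 0 shut, stop 0.12; starts shut to within 3 mm. Runners drag about 1.5 N, plus a little with speed. The ball clicks into the drawer's notch 0.050 to 0.080 out, depending on where the plunger is set; it pulls the drawer in over the last 5 mm, and leaving the notch takes about 10 N.
- pull_left (a point): Middle of the left bar pull (station y +100 mm): round steel bar 11 mm thick, 64 mm long, along the station's y, 68 mm above the table, its axis 35 mm in front of the drawer's face (29 mm clear behind it); 8 mm posts 27 mm either side of the middle. Can be pinched from above, fingers closing along the station's x. Axes as the station's.
- pull_right (a point): The same for the right bar pull (station y -100 mm).
- hasp (a joint): Angle of the brass hasp strap, rad: 0 flat forward over the staple (start), 1.57 upright, 2.95 lying back on the top board (stop). Swings with almost no friction and falls to whichever side of upright it is on. While it is down, its slot round the staple lets the drawer out only about 4 mm.
- hasp_hinge (a point): Hasp's hinge axis, along the station's y, near the right end of the top board (station x -88, y -170, z 103 mm). Fixed to the station; axes as the station's.
- hasp_roll (a point): Centre of the hasp's rolled finger end, 10 mm thick, 26 mm long along the station's y, both ends free to pinch from above. 58 mm from the hinge axis; hasp down: 58 ahead of and 4 mm above it, 16 mm in front of the drawer's face. It may turn between the pads as it is carried round. Strap 24 wide, 3 thick; staple 14 mm tall. Axes turn with the hasp.
- ball_catch: Fixed spring ball catch in a slot on the left end of the top board (station y +180, x -75 to -45 mm, set anew each time): brass plate 30 x 18 x 3 mm, round knurled head 18 mm across, 21 mm high. Origin: centre of the plate's underside, on the plunger axis; axes as the station's. Its 12 mm ball is hidden below the board.
- notch (a point): Middle of the V notch (12 mm wide, 4.5 deep) in the strip on the drawer's left side, 64 mm above the table; hidden under the board at station x +5, y +180 mm when shut, moves with the drawer. On the click it is straight below the origin of ball_catch. Axes as the station's.
- padlock: Open brass padlock, body 34 x 30 x 14 mm, shackle to 43 mm from the middle, lying on the top board left of the hasp. Loose bystander. Origin under the body's centre.
- dapping_block: Brass dapping block, 50 mm cube with hollows, on the left back of the top board. Loose bystander. Origin: centre of underside.
- doming_punch: Steel doming punch, 91 mm long with an 18 mm ball end, lying on the right back of the top board. Loose bystander. Origin near mid-length, on the board.
- pickle_pot: Blue enamel pickle pot, hinged lid shut, 125 mm across, 128 mm high to the knob, on the table to one side of the station. Loose bystander. Origin: centre of underside.
- vise: Small cast iron vise, base 95 x 80 mm, 144 mm high to the top of the silver bangle blank upright in its jaws, fixed to the table on the other side of the station. Bystander. Origin: centre of underside.

How it is judged:
By the outcome, as a careful person would: the job done as asked, in the order asked, and still so for the second after the job is handed in, while the arm keeps its last pose, push and grip.
It also fails if it takes over 61 s, if anything falls off the work surface, if the arm or the gripper's body presses on something with over 40 N, if the wrist force passes 120 N, or if a joint passes its speed limit or range.

## Working session

There is one attempt and no reset: what is moved stays moved. The work goes in short steps, Python scripts to look and compute and a tool call to move; the robot and the scene stay as the last step left them, time stands still between calls to the robot, and variables do not carry over. Pictures are saved under pics/ and viewed, and the job is handed in when it is done.

Besides the shell and the picture viewer there is one more tool, called after "Call:" by a JSON object that holds its "fn" and its "kwargs", one argument or row to a line. play_rows: Moves the arm, as the interface text tells. Shifts and turns lie within -1 to 1; 1 stands for 0.3 m of shift or 2 rad of turn. Its arguments: {"type":"object","properties":{"plan":{"type":"array","items":{"type":"array"}}},"required":["plan"]}

```bash
ls; mkdir -p pics; cat > h.py <<'E'
import numpy as np, cv2
from scipy.spatial.transform import Rotation as Rn
from plant import observe, get_image, close_job
def snap(name,fn):
    d=get_image(name); cv2.imwrite('pics/'+fn+'.png',cv2.cvtColor(d['frame'],cv2.COLOR_RGB2BGR))
    import pickle; pickle.dump(d,open('pics/'+fn+'.pkl','wb')); return d
def load(fn):
    import pickle; return pickle.load(open('pics/'+fn+'.pkl','rb'))
def proj(d,P):
    f=200/np.tan(np.radians(d['vertical_fov'])/2)
    C=Rn.from_rotvec(d['rvec']).apply(np.atleast_2d(P))+np.array(d['tvec'])
    s=C[:,:2]/C[:,2:]; r2=(s**2).sum(1,keepdims=True)
    return s*(1+d['k1']*r2)*f+[d['cx'],d['cy']]
def ray(d,uv):
    f=200/np.tan(np.radians(d['vertical_fov'])/2)
    q=(np.array(uv,float)-[d['cx'],d['cy']])/f; s=q.copy()
    for _ in range(30): s=q/(1+d['k1']*(s@s))
    R=Rn.from_rotvec(d['rvec']); 
    return R.inv().apply(-np.array(d['tvec'])), R.inv().apply([s[0],s[1],1])
def atz(d,uv,z):
    o,v=ray(d,uv); return o+v*(z-o[2])/v[2]
def crop(fn,x0,y0,x1,y1,out):
    im=cv2.imread('pics/'+fn+'.png')[y0:y1,x0:x1]; k=min(800/(x1-x0),600/(y1-y0))
    cv2.imwrite('pics/'+out+'.png',cv2.resize(im,None,fx=k,fy=k,interpolation=cv2.INTER_CUBIC)); print(out,k)
E
python3 - <<'E'
from h import *
print(observe())
for n in ['scene','side','wrist']:
    d=snap(n,n+'0'); print({k:v for k,v in d.items() if k!='frame'})
E
```

```text
pics
{'clock': 0.0, 'joint_positions': array([ 1.22240485e+00,  3.00464363e-01,  1.52161923e+00, -2.29154165e-05,
        1.32069709e+00, -6.66009760e-02]), 'qd': array([ 3.97516856e-04,  1.57618957e-04,  1.69238341e-03, -5.06047712e-04,
        4.40285055e-05,  2.07776634e-04]), 'effort': array([-7.05341081e-04, -5.31821716e+01, -3.52705014e+01,  7.07658450e-02,
        2.47379526e-02, -7.44307886e-05]), 'ee_pos': array([0.15285554, 0.5280423 , 0.20487389]), 'tool_rot': array([-1.61871673,  1.56960809, -1.90050155]), 'wrist_force': array([ 0.84012535,  0.60374392, -0.08616995]), 'wrist_torque': array([-0.02519982,  0.02561785, -0.01804287]), 'grip_width': 0.9997388206713452}
{'vertical_fov': 57.33830988674404, 'cx': 321.41997233049545, 'cy': 195.38049543780338, 'k1': -0.02666495928462922, 'rvec': array([ 2.3871681 ,  1.01375837, -0.27840546]), 'tvec': array([-0.444063  , -0.33757861,  1.49663662])}
{'vertical_fov': 57.712850639490334, 'cx': 323.6290562498654, 'cy': 198.61808236636818, 'k1': -0.01377670510723983, 'rvec': array([ 2.31233642, -0.08946279,  0.04307516]), 'tvec': array([-0.66502651,  0.11904921,  1.01739598])}
{'vertical_fov': 63.94232400277508, 'cx': 315.95602478967834, 'cy': 203.55737208436125, 'k1': -0.03505454518434072, 'rvec': array([-2.34750444, -1.76573111, -0.2161892 ]), 'tvec': array([-0.54965398, -0.025533  ,  0.38915569])}
```

View pics/scene0.png

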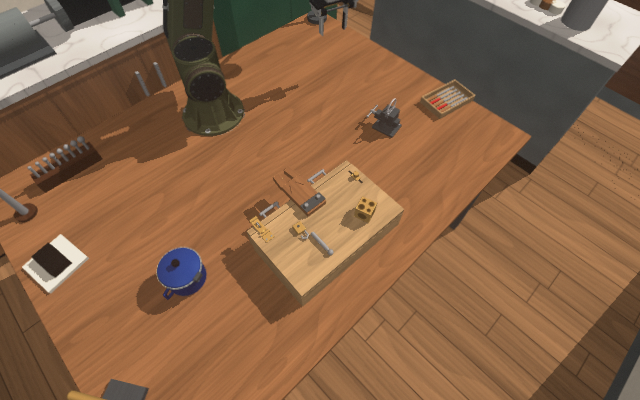

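View pics/side0.png

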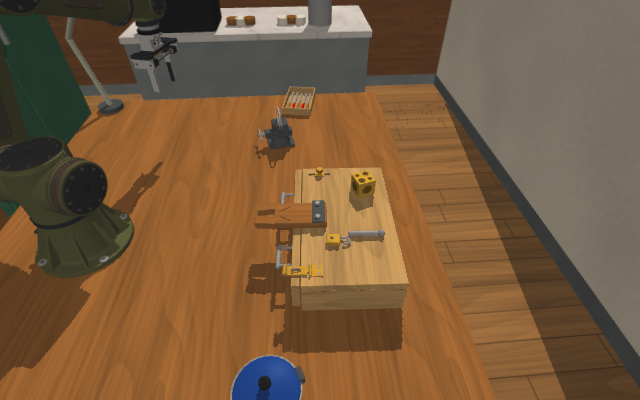

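View pics/wrist0.png

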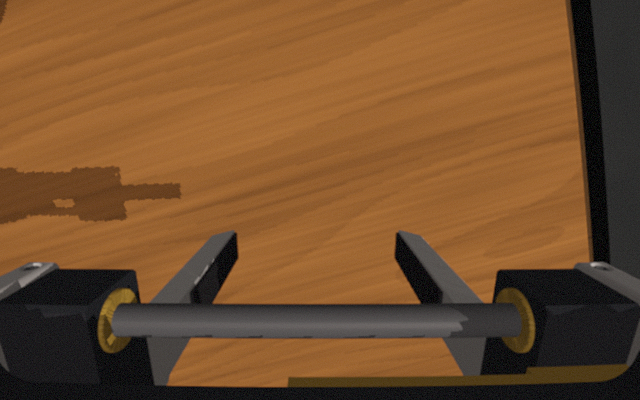

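```bash
python3 - <<'E'
from h import *
crop('scene0',230,150,410,300,'s0c'); crop('side0',240,150,420,320,'d0c')
E
```

```text
s0c 4.0
d0c 3.5294117647058822
```

View pics/s0c.png

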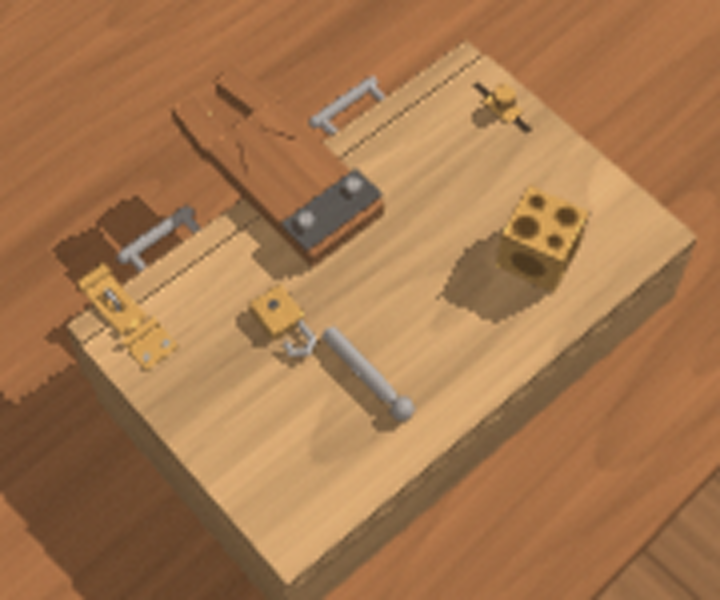

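View pics/d0c.png

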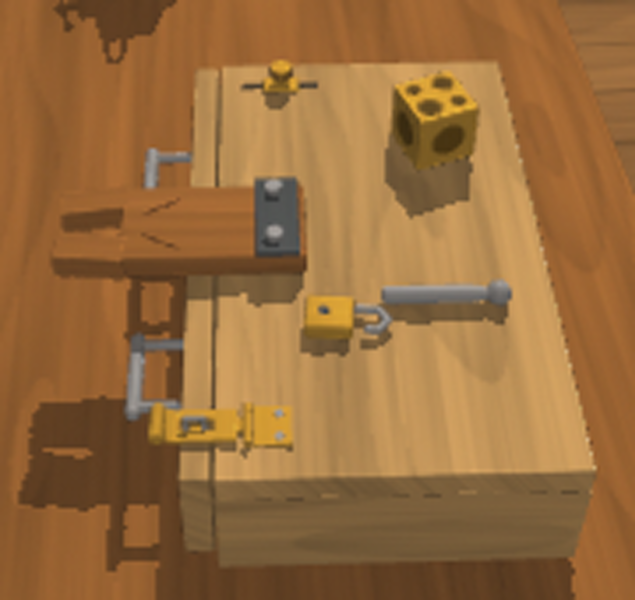

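```bash
cat > fit.py <<'E'
from h import *
from scipy.optimize import least_squares
S=load('scene0');D=load('side0')
sc=lambda p:(230+(p[0]+.5)/4-.5,150+(p[1]+.5)/4-.5)
k=800/180; k=600/170
dc=lambda p:(240+(p[0]+.5)/k-.5,150+(p[1]+.5)/k-.5)
A=[(130,-210,100,290,583),(130,210,100,695,237),(-130,208,99,466,42),(-130,-208,99,68,322),(-110,210,100,484,56),(-165,73,68,316,122),(-165,127,68,374,83),(-165,-127,68,124,256),(-165,-73,68,184,214),(-146,-170,107,93,278)]
B=[(130,-210,100,594,468),(130,210,100,497,62),(-130,208,99,196,70),(-130,-208,99,180,480),(-110,-210,100,217,475),(-110,210,100,219,65),(-146,-170,107,157,424),(-165,-127,68,133,410),(-165,-73,68,137,343),(-165,127,68,152,155)]
def W(q,P):
    P=np.array(P)/1000.; c,s=np.cos(q[2]),np.sin(q[2])
    return np.c_[q[0]+c*P[:,0]-s*P[:,1],q[1]+s*P[:,0]+c*P[:,1],P[:,2]]
def res(q,full=False):
    a=proj(S,W(q,[x[:3] for x in A]))-[sc(x[3:]) for x in A]
    b=proj(D,W(q,[x[:3] for x in B]))-[dc(x[3:]) for x in B]
    return (a,b) if full else np.r_[a.ravel(),b.ravel()]
if __name__=='__main__':
    q0=[*atz(S,sc((420,300)),.1)[:2],0]
    r=least_squares(res,q0,loss='soft_l1'); q=r.x; print(q); a,b=res(q,True); print(a.round(2),b.round(2),sep='\n')
    for q3 in [res]:
        for F in (0,1):
            rr=least_squares(lambda q:res(q,True)[F].ravel(),q); print(F,rr.x)
    np.save('q.npy',q)
    print(W(q,[(-88,-170,103),(-146,-170,107),(-165,100,68),(-165,-100,68)]))
    # catch: plate/ head
    def inv(w): 
        c,s=np.cos(q[2]),np.sin(q[2]); d=w[:2]-q[:2]; return np.array([c*d[0]+s*d[1],-s*d[0]+c*d[1]])*1000
    print('head top z121 scene',inv(atz(S,sc((505,92)),.121)),'side',inv(atz(D,dc((281,66)),.121)))
    print('slot ends',inv(atz(S,sc((477,86)),.1)),inv(atz(S,sc((529,129)),.1)),inv(atz(D,dc((242,85)),.1)),inv(atz(D,dc((318,85)),.1)))
    print('pot',atz(S,(176,264),.128))
E
python3 fit.py
```

```text
[ 0.71316044 -0.05539159 -0.04472826]
[[-0.95  0.17]
 [ 0.42 -0.74]
 [-0.06 -0.69]
 [-0.66  0.87]
 [-0.05 -1.18]
 [ 0.9  -0.58]
 [-1.71  0.77]
 [ 1.33 -0.44]
 [-0.25  0.57]
 [-0.12 -0.23]]
[[ 0.61  0.4 ]
 [-0.15 -0.74]
 [-0.   -0.77]
 [ 0.02 -0.25]
 [-1.37  1.44]
 [ 0.07 -0.14]
 [-0.23 -0.57]
 [ 0.67 -1.22]
 [ 0.78  0.44]
 [ 0.36  0.79]]
0 [ 0.71375452 -0.05556756 -0.04684225]
1 [ 0.71291402 -0.05522992 -0.04303513]
[[ 0.61764718 -0.22128679  0.103     ]
 [ 0.55970519 -0.21869342  0.107     ]
 [ 0.55279679  0.0518861   0.068     ]
 [ 0.54385412 -0.14791387  0.068     ]]
head top z121 scene [-57.84389035 181.00523891] side [-57.44428977 179.1921535 ]
slot ends [-87.39671857 180.08763173] [-27.80980055 181.81731871] [-90.47779331 181.15836556] [-26.27166595 179.20382449]
pot [ 0.53658381 -0.46610558  0.128     ]
```

```bash
python3 - <<'E'
from h import *
crop('scene0',340,160,370,190,'s0k'); crop('side0',300,160,340,190,'d0k')
E
```

```text
s0k 20.0
d0k 20.0
```

View pics/s0k.png

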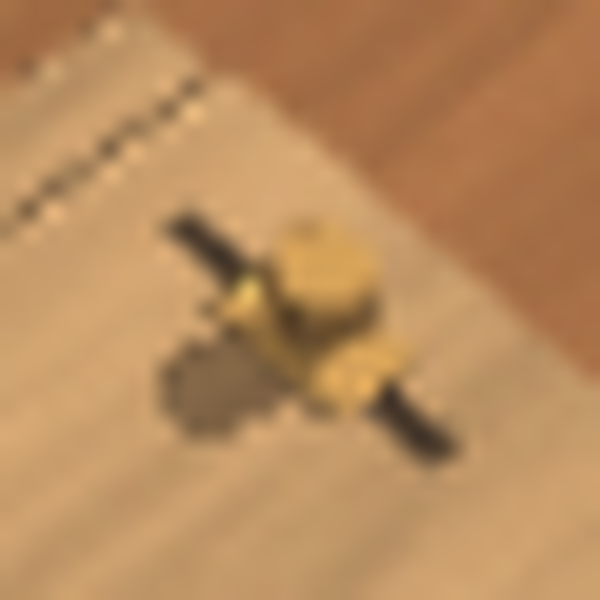

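View pics/d0k.png

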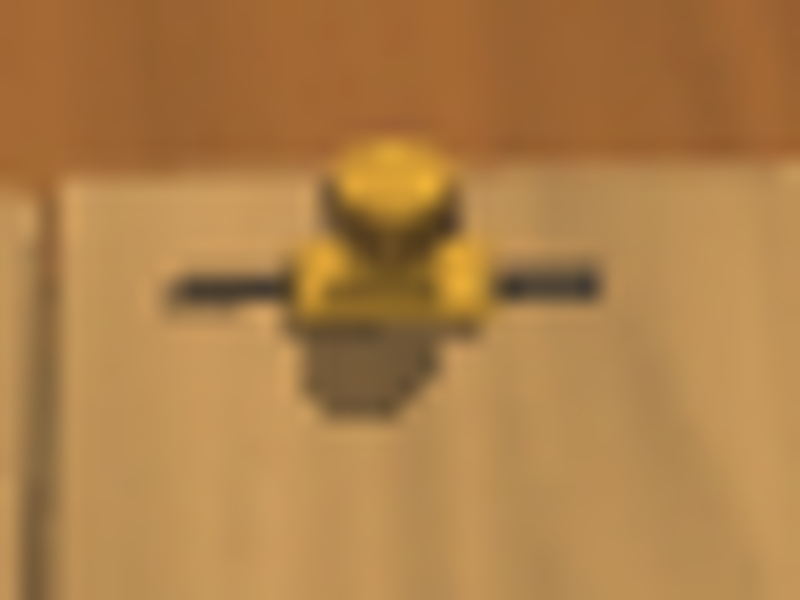

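```bash
cat >> h.py <<'E'
q=None
try: q=np.load('q.npy')
except Exception: pass
def st2w(p):
    c,s=np.cos(q[2]),np.sin(q[2]); p=np.array(p)/1000.
    return np.array([q[0]+c*p[0]-s*p[1],q[1]+s*p[0]+c*p[1],p[2]])
def w2st(w):
    c,s=np.cos(q[2]),np.sin(q[2]); d=np.array(w)[:2]-q[:2]
    return np.array([c*d[0]+s*d[1],-s*d[0]+c*d[1],w[2]])*1000
def Rgoal(phi,tilt=0): # tool x down, tool y at station angle phi
    y=np.array([np.cos(phi+q[2]),np.sin(phi+q[2]),0]); x=np.array([0,0,-1.]); z=np.cross(x,y)
    return Rn.from_matrix(np.c_[x,y,z])
def cur():
    o=observe(); return o,np.array(o['ee_pos']),Rn.from_euler('xyz',o['tool_rot'])
def go(p_st=None,Rg=None,w=None):
    o,p,R=cur(); w=st2w(p_st) if w is None else w
    sh=R.inv().apply(w-p)/.3; tu=(R.inv()*(Rg or R)).as_rotvec()/2
    print('shift',sh.round(4),'turn',tu.round(4))
def stat():
    o,p,R=cur(); r=o['joint_positions']
    print('t%.2f'%o['clock'],'st',w2st(p).round(1),'F',w2st(q[[0,1,1]]*[1,1,0]+0*p)[:0],np.r_[np.array([[np.cos(q[2]),np.sin(q[2])],[-np.sin(q[2]),np.cos(q[2])]])@o['wrist_force'][:2],o['wrist_force'][2]].round(2),'grip',round(o['grip_width'],3),'j',r.round(2))
    M=R.as_matrix(); print('toolx',M[:,0].round(3),'tooly',M[:,1].round(3))
E
python3 - <<'E'
from h import *
stat()
for phi in (np.pi/2,-np.pi/2): go((-146,-170,180),Rgoal(phi))
E
```

```text
t0.15 st [-585.8  557.9  205. ] F [] [-0.46  0.11  0.64] grip 1.001 j [ 1.22  0.3   1.52 -0.    1.32 -0.07]
toolx [-0.    -0.001 -1.   ] tooly [ 0.278  0.961 -0.001]
shift [ 0.0851 -2.014   1.9949] turn [-1.185e-01 -1.000e-04  4.000e-04]
shift [ 0.0851 -2.014   1.9949] turn [1.4523e+00 6.0000e-04 1.0000e-04]
```

Call:
{"fn": "play_rows", "kwargs": {
  "plan": [
    [[0,-0.58,0.58],[-0.118,0,0],-0.2],
    [[0,-0.58,0.58],[-0.118,0,0],-0.2],
    [[0,-0.58,0.58],[-0.118,0,0],-0.2],
    [[0,-0.58,0.58],[-0.118,0,0],-0.2],
    [[0,-0.58,0.58],[-0.118,0,0],-0.2]
  ]
}}

```text
clock: 0.65
ee_pos: [0.2721, 0.3108, 0.2054]
tool_rot: [-0.194, 1.571, -0.24]
wrist_force: [1.0, -0.0, 0.6]
grip_width: 0.619
```

```bash
python3 - <<'E'
from h import *
stat(); go((-146,-170,180),Rgoal(np.pi/2))
E
```

```text
t0.65 st [-457.   346.1  205.4] F [] [1.03 0.02 0.62] grip 0.619 j [ 0.76 -0.01  1.88 -0.    1.28 -0.76]
toolx [ 0. -0. -1.] tooly [ 0.046  0.999 -0.   ]
shift [ 0.0847 -1.7197  1.038 ] turn [-0.0004  0.      0.    ]
```

Call:
{"fn": "play_rows", "kwargs": {
  "plan": [
    [[0,-0.86,0.52],[0,0,0],-0.2],
    [[0,-0.86,0.52],[0,0,0],-0.2],
    [[0,-0.86,0.52],[0,0,0],-0.2],
    [[0,-0.86,0.52],[0,0,0],-0.2],
    [[0,-0.86,0.52],[0,0,0],-0.2]
  ]
}}

```text
clock: 1.15
ee_pos: [0.3916, 0.0911, 0.2056]
tool_rot: [0.31, 1.57, 0.265]
wrist_force: [1.1, 1.0, -0.7]
grip_width: 0.603
```

```bash
python3 - <<'E'
from h import *
stat(); go((-146,-170,180),Rgoal(np.pi/2))
E
```

```text
t1.15 st [-327.8  132.   205.6] F [] [ 1.05  1.03 -0.66] grip 0.603 j [ 0.14 -0.04  1.9   0.    1.28 -1.39]
toolx [ 0.  0. -1.] tooly [0.046 0.999 0.   ]
shift [ 0.0855 -1.0059  0.6071] turn [-0.0006  0.0002 -0.0001]
```

Call:
{"fn": "play_rows", "kwargs": {
  "plan": [
    [[0,-0.97,0.57],[0,0,0],-0.2],
    [[0,-0.97,0.57],[0,0,0],-0.2],
    [[0,-0.97,0.57],[0,0,0],-0.2],
    [[0,-0.97,0.57],[0,0,0],-0.2],
    [[0,-0.97,0.57],[0,0,0],-0.2]
  ]
}}

```text
clock: 1.65
ee_pos: [0.5083, -0.1301, 0.2053]
tool_rot: [2.329, 1.571, 2.283]
wrist_force: [0.3, 1.8, -1.3]
grip_width: 0.6
```

Call:
{"fn": "play_rows", "kwargs": {
  "plan": [
    [[0,-0.24,0.12],[0,0,0],-0.2],
    [[0,-0.24,0.12],[0,0,0],-0.2],
    [[0,-0.24,0.12],[0,0,0],-0.2]
  ]
}}

```text
clock: 1.95
ee_pos: [0.5408, -0.2046, 0.2043]
tool_rot: [3.012, 1.569, 2.963]
wrist_force: [-1.0, 0.2, -0.4]
grip_width: 0.599
```

```bash
python3 - <<'E'
from h import *
stat(); go((-146,-170,180),Rgoal(np.pi/2)); snap('wrist','w1'); snap('side','d1')
E
```

```text
t1.95 st [-165.6 -156.7  204.3] F [] [-1.05  0.13 -0.42] grip 0.599 j [-0.42  0.36  1.44 -0.    1.34 -1.95]
toolx [-0.001  0.    -1.   ] tooly [0.049 0.999 0.   ]
shift [ 0.0808 -0.0439  0.0655] turn [-0.0021 -0.0007 -0.0001]
```

View pics/w1.png

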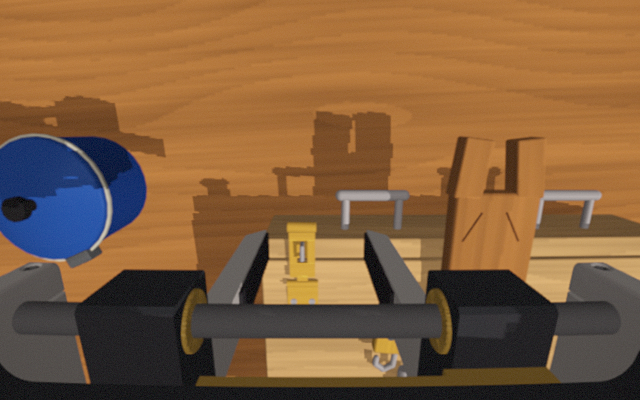

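```bash
python3 - <<'E'
from h import *
d=load('w1')
for p in [(-146,-170,107),(-165,-127,68),(-165,-73,68),(-165,127,68),(-110,-210,100)]: print(p,proj(d,st2w(p)).round(1))
crop('w1',260,180,420,290,'w1c')
go((-146,-170,135),Rgoal(np.pi/2)); go((-146,-170,98),Rgoal(np.pi/2))
E
```

```text
(-146, -170, 107) [[301.3 225.9]]
(-165, -127, 68) [[345.4 195.8]]
(-165, -73, 68) [[398.9 195.6]]
(-165, 127, 68) [[590.4 195.1]]
(-110, -210, 100) [[260.2 259.8]]
w1c 5.0
shift [ 0.2325 -0.054   0.068 ] turn [-0.001  -0.0006 -0.0003]
shift [ 0.3559 -0.0541  0.0681] turn [-0.001  -0.0006 -0.0003]
```

View pics/w1c.png

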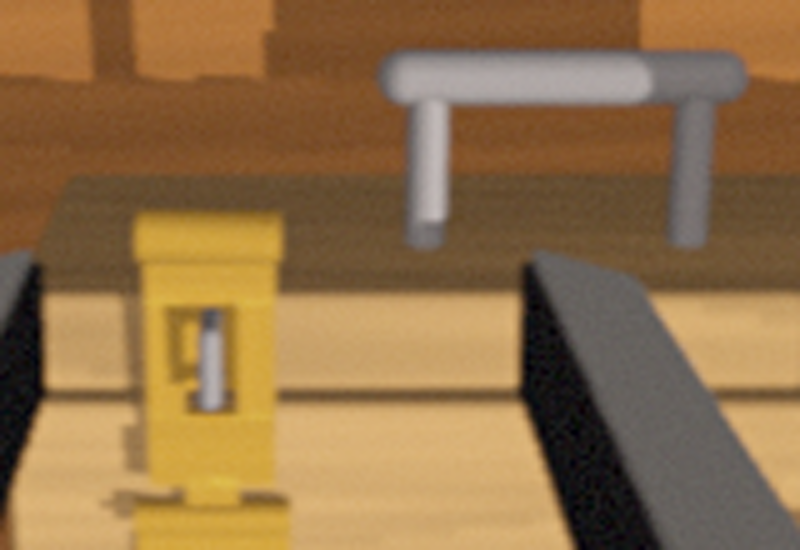

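Call:
{"fn": "play_rows", "kwargs": {
  "plan": [
    [[0.1,-0.054,0.068],[0,0,0],-0.2],
    [[0.22,-0.054,0.068],[0,0,0],-0.2],
    [[0.22,-0.054,0.068],[0,0,0],-0.2]
  ]
}}

```text
clock: 2.35
ee_pos: [0.5581, -0.2167, 0.1352]
tool_rot: [2.743, 1.563, 2.698]
wrist_force: [-0.9, 0.5, 0.2]
grip_width: 0.598
```

```bash
python3 - <<'E'
from h import *
stat(); go((-146,-170,98),Rgoal(np.pi/2)); d=snap('wrist','w2'); print(proj(d,st2w((-146,-170,107))))
crop('w2',200,200,440,380,'w2c')
E
```

```text
t2.35 st [-147.7 -168.1  135.2] F [] [-0.95  0.48  0.24] grip 0.598 j [-0.43  0.47  1.45  0.    1.23 -1.96]
toolx [-0.007  0.003 -1.   ] tooly [0.045 0.999 0.003]
shift [ 0.1239 -0.0067  0.0065] turn [-0.     -0.0036 -0.0015]
[[313.03356697 232.43596108]]
w2c 3.3333333333333335
```

View pics/w2c.png

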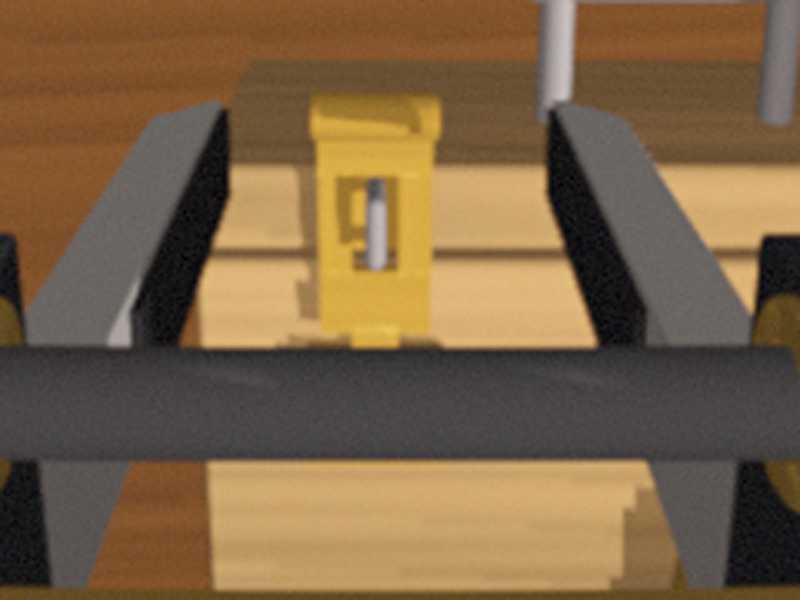

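Call:
{"fn": "play_rows", "kwargs": {
  "plan": [
    [[0.08,-0.007,0.008],[0,0,0],-0.2],
    [[0.125,-0.007,0.008],[0,0,0],-0.2],
    [[0.125,-0.007,0.008],[0,0,0],0.0],
    [[0.125,-0.007,0.008],[0,0,0],0.2]
  ]
}}

```text
clock: 2.8
ee_pos: [0.5627, -0.2207, 0.1034]
tool_rot: [-0.374, 1.57, -0.419]
wrist_force: [-0.4, 0.5, 0.7]
grip_width: 0.471
```

```bash
python3 - <<'E'
from h import *
stat(); go((-145,-170,98),Rgoal(np.pi/2)); d=snap('wrist','w3'); print(proj(d,st2w((-146,-170,107))))
crop('w3',200,200,440,380,'w3c')
E
```

```text
t2.80 st [-142.9 -171.9  103.4] F [] [-0.4   0.46  0.69] grip 0.471 j [-0.43  0.52  1.47  0.    1.16 -1.96]
toolx [ 0.001 -0.    -1.   ] tooly [ 0.045  0.999 -0.   ]
shift [ 0.0178  0.0062 -0.007 ] turn [-0.0004  0.0005  0.0002]
[[319.15653029 242.47074711]]
w3c 3.3333333333333335
```

View pics/w3c.png

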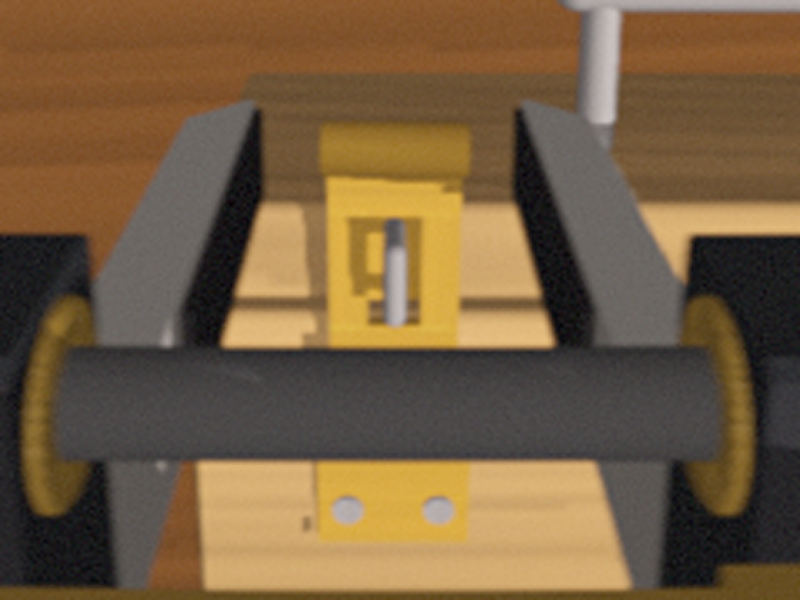

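Call:
{"fn": "play_rows", "kwargs": {
  "plan": [
    [[0,0,0],[0,0,0],0.2],
    [[0,0,0],[0,0,0],0.2]
  ]
}}

```text
clock: 3.05
ee_pos: [0.5626, -0.2209, 0.1027]
tool_rot: [-0.388, 1.57, -0.434]
wrist_force: [-0.5, -0.4, -0.1]
grip_width: 0.401
```

```bash
python3 - <<'E'
from h import *
stat(); go((-145,-170,98),Rgoal(np.pi/2)); d=snap('wrist','w4'); o,p,R=cur(); print(proj(d,[st2w((-146,-170,107)),p]))
crop('w4',200,200,440,380,'w4c')
E
```

```text
t3.05 st [-143.  -172.1  102.7] F [] [-0.47 -0.43 -0.07] grip 0.401 j [-0.43  0.52  1.47  0.    1.16 -1.96]
toolx [ 0.001 -0.    -1.   ] tooly [ 0.046  0.999 -0.   ]
shift [ 0.0158  0.007  -0.0067] turn [-0.0005  0.0005  0.0002]
[[319.60345844 242.94559483]
 [315.94751434 244.84800146]]
w4c 3.3333333333333335
```

View pics/w4c.png

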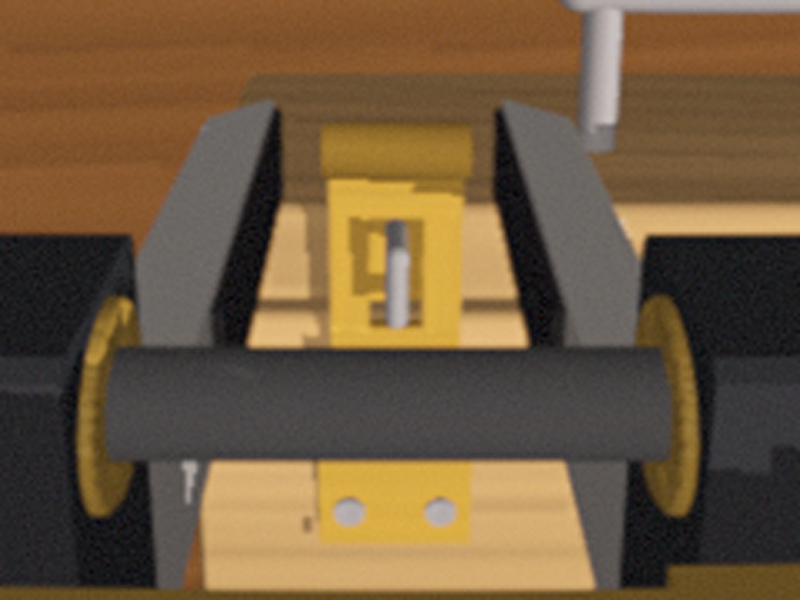

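Call:
{"fn": "play_rows", "kwargs": {
  "plan": [
    [[0.018,0.007,-0.005],[0,0,0],0.2],
    [[0.018,0.007,-0.005],[0,0,0],0.5],
    [[0.018,0.007,-0.005],[0,0,0],1],
    [[0.018,0.007,-0.005],[0,0,0],1],
    [[0.018,0.007,-0.005],[0,0,0],1]
  ]
}}

```text
clock: 3.6
ee_pos: [0.5607, -0.2191, 0.0965]
tool_rot: [-2.407, 1.57, -2.453]
wrist_force: [-3.2, -5.4, -0.5]
grip_width: 0.268
```

```bash
python3 - <<'E'
from h import *
stat(); d=snap('wrist','w5')
crop('w5',200,200,440,380,'w5c')
E
```

```text
t3.60 st [-145.  -170.4   96.5] F [] [-2.94 -5.55 -0.53] grip 0.268 j [-0.43  0.52  1.48 -0.    1.14 -1.96]
toolx [-0.001 -0.    -1.   ] tooly [ 0.046  0.999 -0.   ]
w5c 3.3333333333333335
```

View pics/w5c.png

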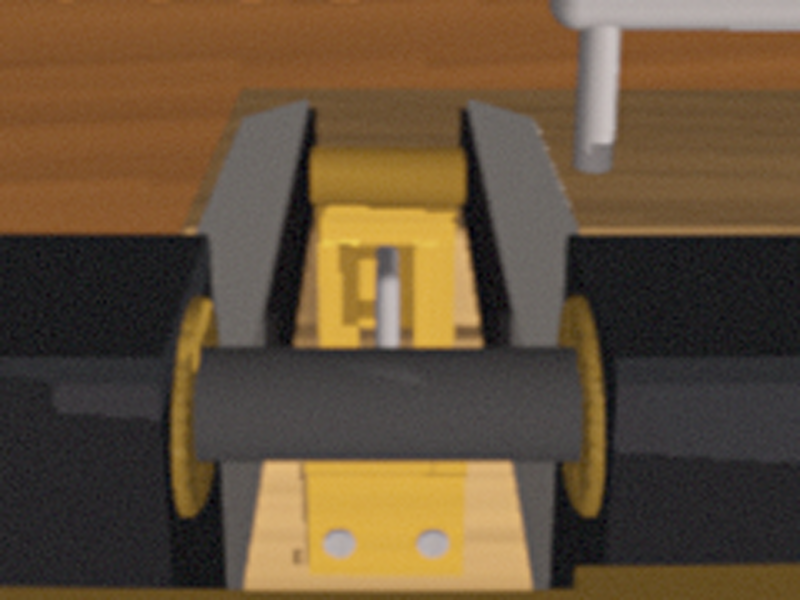

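Call:
{"fn": "play_rows", "kwargs": {
  "plan": [
    [[-0.029,0,0.004],[0,0,0],1],
    [[-0.056,0,0.013],[0,0,0],1],
    [[-0.083,0,0.025],[0,0,0],1],
    [[-0.107,0,0.041],[0,0,0],1],
    [[-0.128,0,0.061],[0,0,0],1]
  ]
}}

```text
clock: 4.15
ee_pos: [0.579, -0.22, 0.135]
tool_rot: [-2.648, 1.57, -2.694]
wrist_force: [-1.0, -5.1, -3.4]
grip_width: 0.271
```

```bash
python3 - <<'E'
from h import *
stat(); d=snap('side','d2')
crop('d2',240,180,360,280,'d2c')
E
```

```text
t4.15 st [-126.6 -170.4  135. ] F [] [-0.74 -5.1  -3.35] grip 0.271 j [-0.42  0.51  1.39 -0.    1.24 -1.95]
toolx [-0.001 -0.    -1.   ] tooly [ 0.046  0.999 -0.   ]
d2c 6.0
```

View pics/d2c.png

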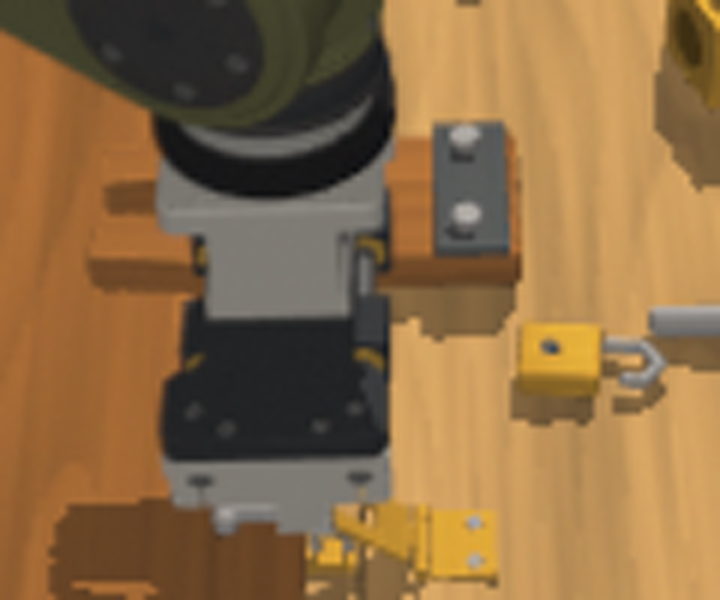

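Call:
{"fn": "play_rows", "kwargs": {
  "plan": [
    [[-0.018,0,0.023],[0,0,0],1],
    [[-0.033,0,0.048],[0,0,0],1],
    [[-0.043,0,0.075],[0,0,0],1],
    [[-0.05,0,0.103],[0,0,0],1],
    [[-0.052,0,0.132],[0,0,0],1]
  ]
}}

```text
clock: 4.7
ee_pos: [0.619, -0.2219, 0.1512]
tool_rot: [-1.488, 1.57, -1.534]
wrist_force: [-4.3, -4.3, 2.5]
grip_width: 0.268
```

```bash
python3 - <<'E'
from h import *
stat()
a0=.069
for t in [1.65,1.8,1.95,2.1,2.25,2.4,2.55]:
  f=lambda t:58*np.array([-np.sin(t+a0),0,-np.cos(t+a0)])/300
  print(t,(f(t)-f(1.5)).round(3),(f(t)-f(2.25)).round(3))
E
```

```text
t4.70 st [ -86.7 -170.6  151.2] F [] [-4.11 -4.5   2.53] grip 0.268 j [-0.4   0.58  1.24 -0.    1.31 -1.92]
toolx [ 0.    -0.001 -1.   ] tooly [ 0.046  0.999 -0.001]
1.65 [0.002 0.    0.029] [-0.05   0.    -0.103]
1.8 [0.009 0.    0.057] [-0.043  0.    -0.075]
1.95 [0.019 0.    0.084] [-0.033  0.    -0.048]
2.1 [0.034 0.    0.109] [-0.018  0.    -0.023]
2.25 [0.052 0.    0.132] [0. 0. 0.]
2.4 [0.073 0.    0.152] [0.021 0.    0.02 ]
2.55 [0.097 0.    0.168] [0.045 0.    0.036]
```

Call:
{"fn": "play_rows", "kwargs": {
  "plan": [
    [[0.002,0,0.029],[0,0,0],1],
    [[0.009,0,0.057],[0,0,0],1],
    [[0.019,0,0.084],[0,0,0],1],
    [[0.034,0,0.109],[0,0,0],1],
    [[0.052,0,0.132],[0,0,0],1]
  ]
}}

```text
clock: 5.2
ee_pos: [0.6598, -0.2239, 0.1368]
tool_rot: [-0.393, 1.566, -0.439]
wrist_force: [1.5, -4.5, 8.2]
grip_width: 0.266
```

Call:
{"fn": "play_rows", "kwargs": {
  "plan": [
    [[0.021,0,0.02],[0,0,0],1],
    [[0.045,0,0.036],[0,0,0],1],
    [[0.06,0,0.043],[0,0,0],1],
    [[0.06,0,0.043],[0,0,0],1]
  ]
}}

```text
clock: 5.6
ee_pos: [0.673, -0.2245, 0.1182]
tool_rot: [-0.362, 1.565, -0.408]
wrist_force: [6.8, -5.5, 6.2]
grip_width: 0.266
```

```bash
python3 - <<'E'
from h import *
stat(); d=snap('wrist','w6'); crop('w6',160,200,480,400,'w6c')
E
```

```text
t5.60 st [ -32.6 -170.8  118.2] F [] [ 7.07 -5.17  6.21] grip 0.266 j [-0.37  0.73  1.09 -0.    1.32 -1.9 ]
toolx [ 0.005 -0.002 -1.   ] tooly [ 0.046  0.999 -0.002]
w6c 2.5
```

View pics/w6c.png

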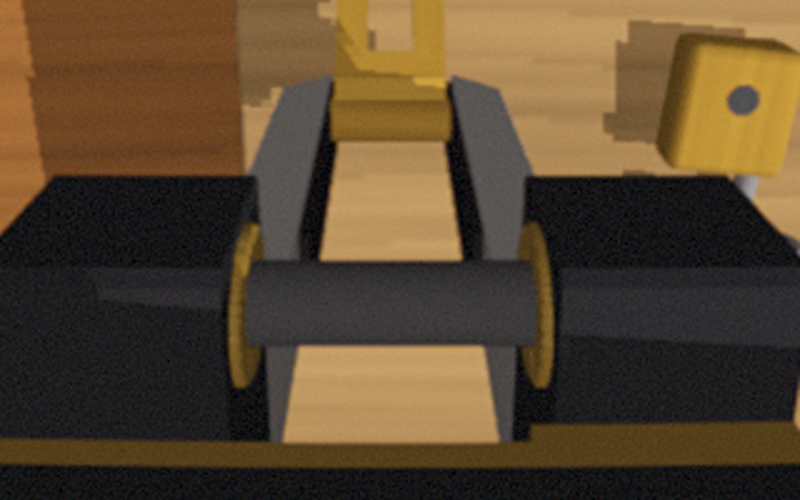

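Call:
{"fn": "play_rows", "kwargs": {
  "plan": [
    [[0,0,0],[0,0,0],0.1],
    [[0,0,0],[0,0,0],0.1],
    [[0,0,0],[0,0,0],0.1],
    [[0,0,0],[0,0,0],0.1]
  ]
}}

```text
clock: 6.05
ee_pos: [0.6712, -0.2235, 0.1167]
tool_rot: [2.479, 1.57, 2.434]
wrist_force: [0.3, 0.0, 0.2]
grip_width: 0.451
```

```bash
python3 - <<'E'
from h import *
stat(); d=snap('wrist','w7'); crop('w7',160,200,480,400,'w7c')
E
```

```text
t6.05 st [ -34.4 -169.8  116.7] F [] [0.27 0.01 0.25] grip 0.451 j [-0.37  0.73  1.09  0.    1.32 -1.9 ]
toolx [-0.  0. -1.] tooly [0.046 0.999 0.   ]
w7c 2.5
```

View pics/w7c.png

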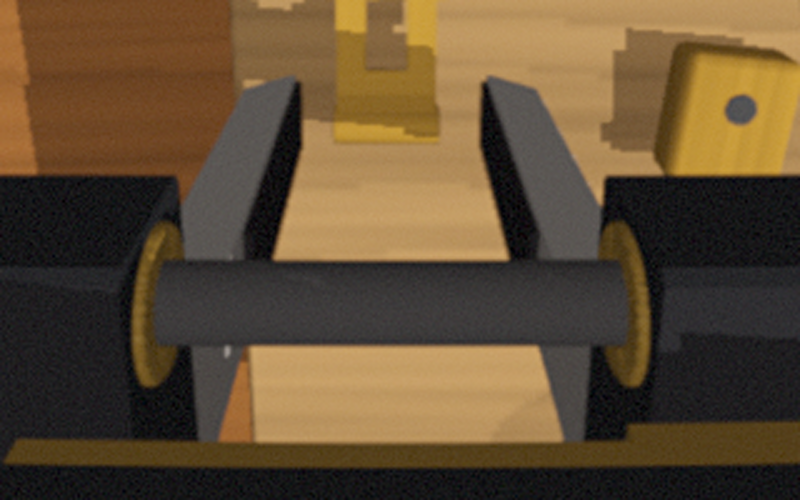

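Call:
{"fn": "play_rows", "kwargs": {
  "plan": [
    [[-0.12,0,0],[0,0,0],0.1],
    [[-0.25,0,0],[0,0,0],0.1],
    [[-0.25,0.08,-0.15],[0.2,0,0],0.1],
    [[-0.25,0.15,-0.3],[0.4,0,0],0.1],
    [[-0.25,0.23,-0.43],[0.4,0,0],0.1]
  ]
}}

```text
clock: 6.6
ee_pos: [0.5436, -0.1482, 0.1916]
tool_rot: [3.093, 1.571, 2.598]
wrist_force: [0.7, -0.9, 0.5]
grip_width: 0.447
```

```bash
python3 - <<'E'
from h import *
stat(); go((-165,-100,160),Rgoal(0));d=snap('side','d3'); crop('d3',240,150,420,320,'d3c')
E
```

```text
t6.60 st [-165.3 -100.3  191.6] F [] [ 0.71 -0.87  0.51] grip 0.447 j [-0.33  0.34  1.5   0.    1.3  -1.41]
toolx [-0.  0. -1.] tooly [0.475 0.88  0.   ]
shift [0.1054 0.0013 0.0003] turn [ 5.601e-01 -1.000e-04  0.000e+00]
d3c 3.5294117647058822
```

View pics/d3c.png

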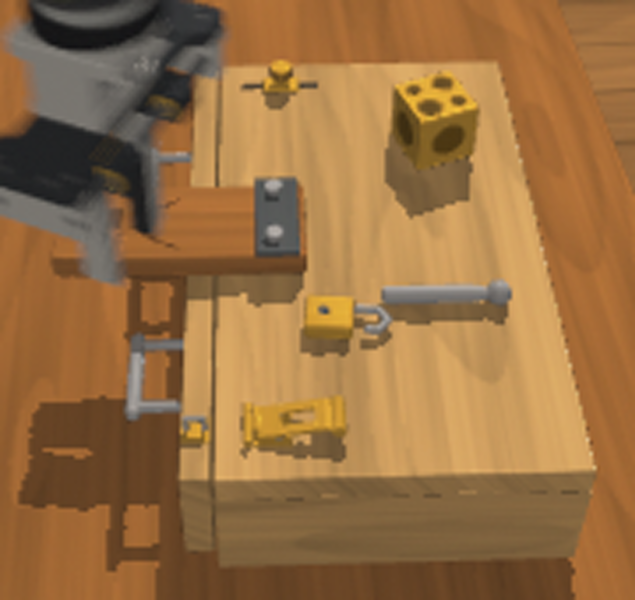

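Call:
{"fn": "play_rows", "kwargs": {
  "plan": [
    [[0,0,0],[0.5,0,0],0.4],
    [[0,0,0],[0.5,0,0],0.4],
    [[0,0,0],[0.5,0,0],0.4],
    [[0,0,0],[0.5,0,0],0.4],
    [[0,0,0],[0.5,0,0],0.4]
  ]
}}

```text
clock: 7.15
ee_pos: [0.5456, -0.1489, 0.192]
tool_rot: [2.074, 1.571, 0.829]
wrist_force: [0.5, 0.4, 0.9]
grip_width: 0.299
```

```bash
python3 - <<'E'
from h import *
stat(); go((-165,-100,130),Rgoal(0))
E
```

```text
t7.15 st [-163.2 -100.9  192. ] F [] [0.52 0.45 0.9 ] grip 0.299 j [-0.33  0.35  1.49  0.    1.3  -0.66]
toolx [ 0.  0. -1.] tooly [0.947 0.32  0.   ]
shift [ 0.2068 -0.0045 -0.0048] turn [ 0.1855 -0.     -0.    ]
```

Call:
{"fn": "play_rows", "kwargs": {
  "plan": [
    [[0.1,-0.005,-0.005],[0.18,0,0],0.4],
    [[0.2,-0.005,-0.005],[0.18,0,0],0.4],
    [[0.2,-0.005,-0.005],[0.18,0,0],0.4],
    [[0.2,-0.005,-0.005],[0.18,0,0],0.4],
    [[0.2,-0.005,-0.005],[0.18,0,0],0.4]
  ]
}}

```text
clock: 7.65
ee_pos: [0.544, -0.1481, 0.1325]
tool_rot: [1.277, 1.57, -0.319]
wrist_force: [-0.6, -0.3, -0.2]
grip_width: 0.298
```

```bash
python3 - <<'E'
from h import *
stat(); go((-165,-100,52),Rgoal(0)); d=snap('wrist','w8'); o,p,R=cur(); print(proj(d,[st2w((-165,-100,68)),st2w((-165,-127,68)),st2w((-165,-73,68)),p]))
d=snap('side','d8'); print(proj(d,[st2w((-165,-100,68)),p]));crop('d8',230,170,350,270,'d8c')
E
```

```text
t7.65 st [-164.9 -100.2  132.5] F [] [-0.61 -0.29 -0.18] grip 0.298 j [-0.33  0.4   1.57  0.    1.18 -0.31]
toolx [ 0.001 -0.    -1.   ] tooly [ 1.    -0.026  0.001]
shift [ 0.2684 -0.0007 -0.0006] turn [ 0.0096  0.0001 -0.0005]
[[315.35851452 215.01348321]
 [314.71369934 247.0649152 ]
 [316.03862889 181.22133559]
 [315.37536498 245.63769378]]
[[278.62802859 255.73478288]
 [276.45207876 238.44406932]]
d8c 6.0
```

View pics/w8.png

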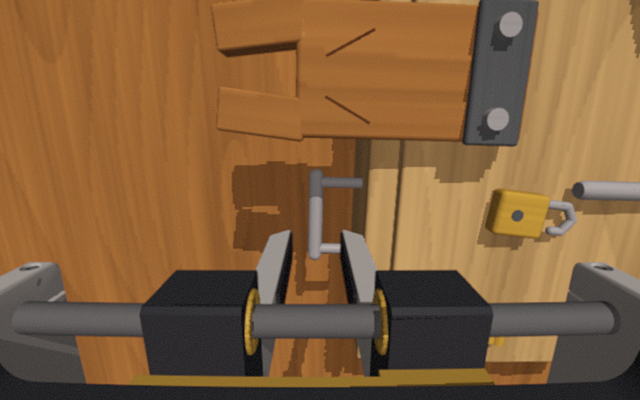

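View pics/d8c.png

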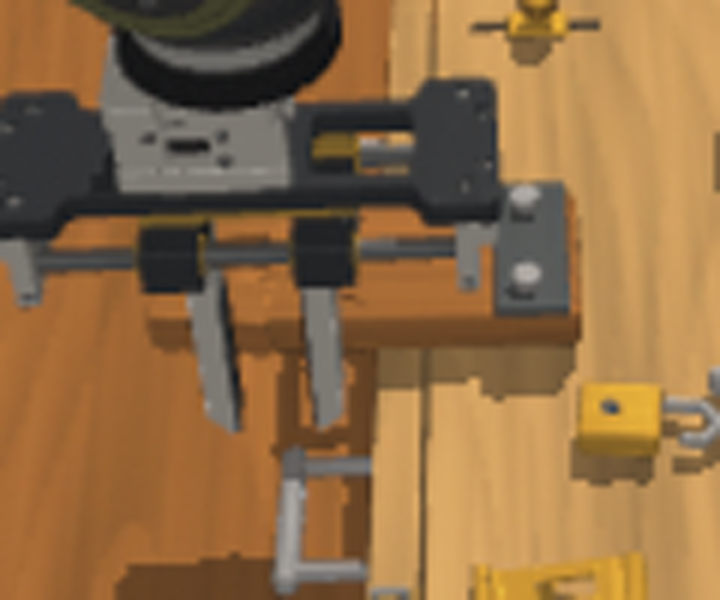

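Call:
{"fn": "play_rows", "kwargs": {
  "plan": [
    [[0.08,0,0],[0.009,0,0],0.4],
    [[0.16,0,0],[0.009,0,0],0.4],
    [[0.22,0,0],[0.009,0,0],0.4],
    [[0.265,0,0],[0.009,0,0],0.4],
    [[0.265,0,0],[0.009,0,0],0.4]
  ]
}}

```text
clock: 8.25
ee_pos: [0.5431, -0.1478, 0.0512]
tool_rot: [-1.845, 1.569, 2.822]
wrist_force: [-0.7, 0.2, 0.1]
grip_width: 0.3
```

```bash
python3 - <<'E'
from h import *
stat(); go((-165,-100,52),Rgoal(0)); d=snap('wrist','w9'); crop('w9',200,150,440,330,'w9c')
E
```

```text
t8.25 st [-165.8  -99.9   51.2] F [] [-0.74  0.12  0.1 ] grip 0.3 j [-0.33  0.5   1.63 -0.    1.02 -0.29]
toolx [-0.002  0.001 -1.   ] tooly [ 0.999 -0.045 -0.002]
shift [-0.0025  0.0026  0.0003] turn [-0.0002 -0.0003  0.001 ]
w9c 3.3333333333333335
```

View pics/w9c.png

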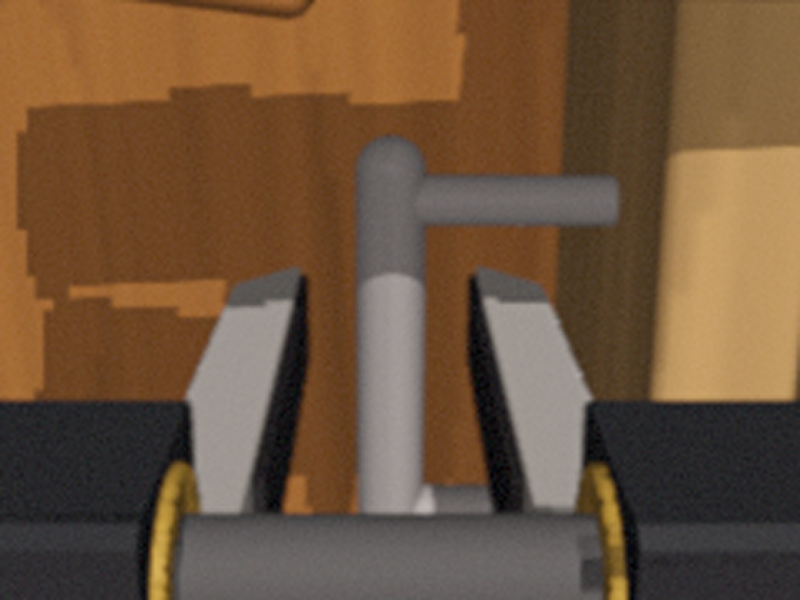

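Call:
{"fn": "play_rows", "kwargs": {
  "plan": [
    [[0,0,0],[0,0,0],1],
    [[0,0,0],[0,0,0],1],
    [[0,0,0],[0,0,0],1],
    [[0,0,0],[0,0,0],1]
  ]
}}

```text
clock: 8.7
ee_pos: [0.5441, -0.1481, 0.0533]
tool_rot: [1.269, 1.569, -0.347]
wrist_force: [-1.8, -0.0, 6.0]
grip_width: 0.108
```

```bash
python3 - <<'E'
from h import *
stat()
E
```

```text
t8.70 st [-164.8 -100.2   53.3] F [] [-1.75 -0.1   6.04] grip 0.108 j [-0.33  0.5   1.62 -0.    1.02 -0.28]
toolx [ 0.001 -0.    -1.   ] tooly [ 0.999 -0.046  0.001]
```

Call:
{"fn": "play_rows", "kwargs": {
  "plan": [
    [[0,-0.03,0],[0,0,0],1],
    [[0,-0.07,0],[0,0,0],1],
    [[0,-0.11,0],[0,0,0],1],
    [[0,-0.15,0],[0,0,0],1],
    [[0,-0.16,0],[0,0,0],1]
  ]
}}

```text
clock: 9.2
ee_pos: [0.4957, -0.1458, 0.0533]
tool_rot: [1.348, 1.569, -0.269]
wrist_force: [3.7, 1.7, 3.9]
grip_width: 0.107
```

```bash
python3 - <<'E'
from h import *
stat()
E
```

```text
t9.20 st [-213.2 -100.1   53.3] F [] [3.64 1.87 3.85] grip 0.107 j [-0.36  0.41  1.76  0.    0.97 -0.31]
toolx [ 0.002 -0.    -1.   ] tooly [ 0.999 -0.046  0.002]
```

Call:
{"fn": "play_rows", "kwargs": {
  "plan": [
    [[0,0,0],[0,0,0],1],
    [[0,0,0],[0,0,0],1]
  ]
}}

```text
clock: 9.4
ee_pos: [0.4956, -0.1458, 0.0532]
tool_rot: [-1.089, 1.571, -2.705]
wrist_force: [-5.9, 0.9, 11.8]
grip_width: 0.11
```

```bash
python3 - <<'E'
from h import *
stat()
E
```

```text
t9.40 st [-213.3 -100.1   53.2] F [] [-5.93  0.66 11.83] grip 0.11 j [-0.36  0.41  1.76 -0.    0.97 -0.31]
toolx [-0. -0. -1.] tooly [ 0.999 -0.046 -0.   ]
```

Call:
{"fn": "play_rows", "kwargs": {
  "plan": [
    [[0,0,0],[0,0,0],1],
    [[0,0,0],[0,0,0],1],
    [[0,0,0],[0,0,0],1]
  ]
}}

```text
clock: 9.7
ee_pos: [0.4956, -0.1458, 0.0532]
tool_rot: [-1.064, 1.57, -2.68]
wrist_force: [-5.8, 1.0, 10.6]
grip_width: 0.11
```

```bash
python3 - <<'E'
from h import *
stat(); d=snap('side','d10'); crop('d10',230,150,420,300,'d10c')
print(proj(d,[st2w((-130-48.4,-208,99)),st2w((-130-48.4,208,99))]))
stat()
E
```

```text
t9.70 st [-213.3 -100.1   53.2] F [] [-5.87  0.75 10.59] grip 0.11 j [-0.36  0.41  1.76 -0.    0.97 -0.31]
toolx [-0. -0. -1.] tooly [ 0.999 -0.046 -0.   ]
d10c 4.0
[[268.53883693 285.9776976 ]
 [279.19595127 169.0036155 ]]
t9.75 st [-213.3 -100.1   53.2] F [] [-7.07 -0.06 10.82] grip 0.102 j [-0.36  0.41  1.76 -0.    0.97 -0.31]
toolx [-0. -0. -1.] tooly [ 0.999 -0.046 -0.   ]
```

View pics/d10c.png

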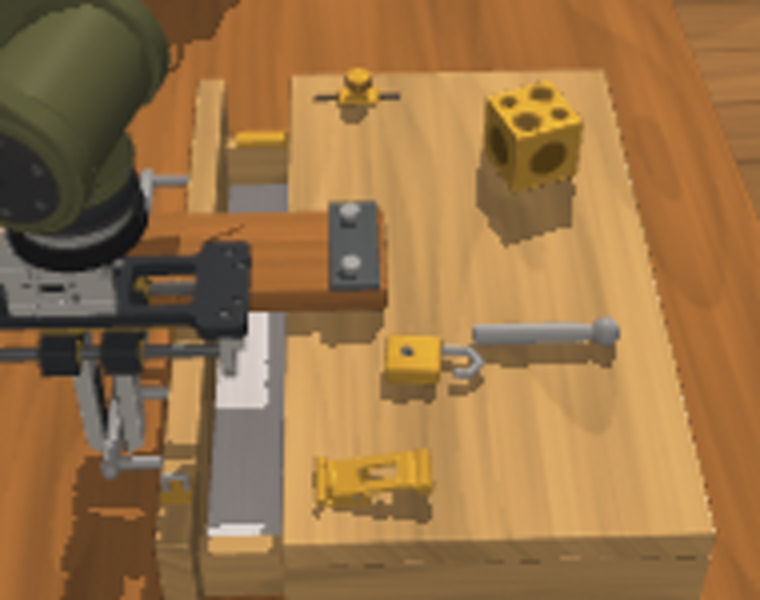

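Call:
{"fn": "play_rows", "kwargs": {
  "plan": [
    [[0,-0.004,0],[0,0,0],1],
    [[0,-0.007,0],[0,0,0],1],
    [[0,-0.007,0],[0,0,0],1]
  ]
}}

```text
clock: 10.05
ee_pos: [0.4947, -0.1458, 0.0533]
tool_rot: [1.407, 1.568, -0.209]
wrist_force: [4.4, 1.2, 4.9]
grip_width: 0.102
```

```bash
python3 - <<'E'
from h import *
stat(); print(observe()['wrist_torque'])
E
```

```text
t10.05 st [-214.2 -100.1   53.3] F [] [4.35 1.36 4.95] grip 0.102 j [-0.36  0.41  1.77  0.    0.97 -0.31]
toolx [ 0.003 -0.001 -1.   ] tooly [ 0.999 -0.046  0.003]
[ 0.26120335 -0.66169444 -0.03805007]
```

Call:
{"fn": "play_rows", "kwargs": {
  "plan": [
    [[0,-0.003,0],[0,0,0],1],
    [[0,-0.007,0],[0,0,0],1],
    [[0,-0.01,0],[0,0,0],1],
    [[0,-0.013,0],[0,0,0],1]
  ]
}}

```text
clock: 10.45
ee_pos: [0.4911, -0.1456, 0.0533]
tool_rot: [1.43, 1.567, -0.187]
wrist_force: [6.6, 1.2, 3.6]
grip_width: 0.105
```

```bash
python3 - <<'E'
from h import *
stat(); print(observe()['wrist_torque'])
E
```

```text
t10.45 st [-217.8 -100.1   53.3] F [] [6.58 1.54 3.61] grip 0.105 j [-0.36  0.4   1.78  0.    0.96 -0.31]
toolx [ 0.003 -0.001 -1.   ] tooly [ 0.999 -0.046  0.003]
[ 0.27229691 -1.11033493  0.00227293]
```

Call:
{"fn": "play_rows", "kwargs": {
  "plan": [
    [[0,-0.004,0],[0,0,0],1],
    [[0,-0.008,0],[0,0,0],1]
  ]
}}

```text
clock: 10.65
ee_pos: [0.4887, -0.1455, 0.0533]
tool_rot: [1.437, 1.567, -0.18]
wrist_force: [6.7, 1.9, 4.2]
grip_width: 0.106
```

Call:
{"fn": "play_rows", "kwargs": {
  "plan": [
    [[0,-0.004,0],[0,0,0],1],
    [[0,-0.008,0],[0,0,0],1]
  ]
}}

```text
clock: 10.85
ee_pos: [0.4861, -0.1454, 0.0533]
tool_rot: [1.404, 1.568, -0.213]
wrist_force: [6.0, 2.3, 6.6]
grip_width: 0.107
```

Call:
{"fn": "play_rows", "kwargs": {
  "plan": [
    [[0,-0.003,0],[0,0,0],1],
    [[0,-0.005,0],[0,0,0],1]
  ]
}}

```text
clock: 11.05
ee_pos: [0.4842, -0.1453, 0.0533]
tool_rot: [1.387, 1.569, -0.23]
wrist_force: [2.6, 2.5, 6.8]
grip_width: 0.104
```

```bash
python3 - <<'E'
from h import *
stat(); print(observe()['wrist_torque'])
E
```

```text
t11.05 st [-224.7 -100.1   53.3] F [] [2.45 2.66 6.76] grip 0.104 j [-0.36  0.39  1.79  0.    0.96 -0.32]
toolx [ 0.002 -0.    -1.   ] tooly [ 0.999 -0.046  0.002]
[ 0.30320807 -0.3296289  -0.02294606]
```

Call:
{"fn": "play_rows", "kwargs": {
  "plan": [
    [[0,-0.003,0],[0,0,0],1],
    [[0,-0.004,0],[0,0,0],1]
  ]
}}

```text
clock: 11.25
ee_pos: [0.4827, -0.1452, 0.0533]
tool_rot: [1.357, 1.57, -0.259]
wrist_force: [-0.7, 2.4, 9.1]
grip_width: 0.106
```

Call:
{"fn": "play_rows", "kwargs": {
  "plan": [
    [[0,-0.003,0],[0,0,0],1],
    [[0,-0.003,0],[0,0,0],1]
  ]
}}

```text
clock: 11.45
ee_pos: [0.4817, -0.1452, 0.0532]
tool_rot: [1.353, 1.57, -0.264]
wrist_force: [-1.0, 1.1, 10.3]
grip_width: 0.105
```

```bash
python3 - <<'E'
from h import *
stat(); print(observe()['wrist_torque'])
E
```

```text
t11.45 st [-227.2 -100.    53.2] F [] [-1.07  1.05 10.3 ] grip 0.105 j [-0.37  0.38  1.8   0.    0.96 -0.32]
toolx [ 0.001 -0.    -1.   ] tooly [ 0.999 -0.046  0.001]
[0.23711623 0.35248122 0.00349067]
```

Call:
{"fn": "play_rows", "kwargs": {
  "plan": [
    [[0,-0.002,0],[0,0,0],1],
    [[0,-0.002,0],[0,0,0],1]
  ]
}}

```text
clock: 11.65
ee_pos: [0.4814, -0.1452, 0.0533]
tool_rot: [1.394, 1.569, -0.222]
wrist_force: [1.9, 2.6, 8.4]
grip_width: 0.107
```

Call:
{"fn": "play_rows", "kwargs": {
  "plan": [
    [[0,-0.002,0],[0,0,0],1],
    [[0,-0.002,0],[0,0,0],1]
  ]
}}

```text
clock: 11.85
ee_pos: [0.4812, -0.1452, 0.0533]
tool_rot: [1.429, 1.568, -0.188]
wrist_force: [4.8, 2.8, 5.5]
grip_width: 0.106
```

```bash
python3 - <<'E'
from h import *
stat(); print(observe()['wrist_torque'])
d=snap('side','d11'); crop('d11',230,150,420,300,'d11c')
E
```

```text
t11.85 st [-227.7 -100.    53.3] F [] [4.71 3.04 5.5 ] grip 0.106 j [-0.37  0.38  1.8   0.    0.96 -0.32]
toolx [ 0.003 -0.001 -1.   ] tooly [ 0.999 -0.046  0.003]
[ 0.26019386 -0.7676307  -0.02405244]
d11c 4.0
```

View pics/d11c.png

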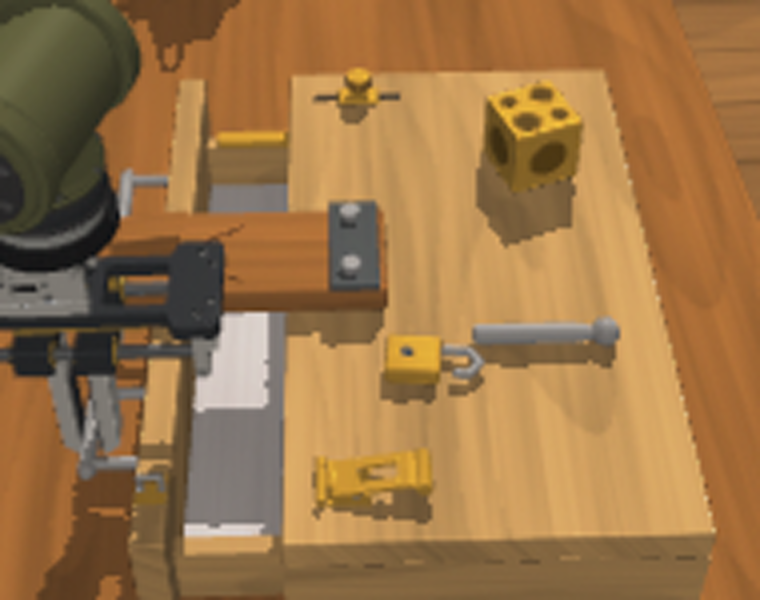

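Call:
{"fn": "play_rows", "kwargs": {
  "plan": [
    [[0,0.003,0],[0,0,0],1],
    [[0,0.003,0],[0,0,0],1],
    [[0,0.003,0],[0,0,0],1]
  ]
}}

```text
clock: 12.2
ee_pos: [0.4815, -0.1452, 0.0532]
tool_rot: [1.34, 1.57, -0.277]
wrist_force: [-0.1, 2.9, 9.7]
grip_width: 0.106
```

```bash
python3 - <<'E'
from h import *
stat(); print(observe()['wrist_torque'])
E
```

```text
t12.20 st [-227.4 -100.1   53.2] F [] [-0.23  2.86  9.68] grip 0.106 j [-0.37  0.38  1.8   0.    0.96 -0.32]
toolx [ 0.001 -0.    -1.   ] tooly [ 0.999 -0.046  0.001]
[0.30882221 0.27682989 0.06164629]
```

Call:
{"fn": "play_rows", "kwargs": {
  "plan": [
    [[0,-0.003,0],[0,0,0],1],
    [[0,-0.006,0],[0,0,0],1],
    [[0,-0.006,0],[0,0,0],1]
  ]
}}

```text
clock: 12.5
ee_pos: [0.481, -0.1451, 0.0533]
tool_rot: [1.448, 1.566, -0.169]
wrist_force: [10.3, 1.7, 1.2]
grip_width: 0.111
```

Call:
{"fn": "play_rows", "kwargs": {
  "plan": [
    [[0,0.003,0],[0,0,0],1],
    [[0,0.006,0],[0,0,0],1],
    [[0,0.006,0],[0,0,0],1]
  ]
}}

```text
clock: 12.8
ee_pos: [0.4814, -0.1452, 0.0532]
tool_rot: [1.258, 1.57, -0.359]
wrist_force: [-1.1, 2.2, 10.8]
grip_width: 0.106
```

Call:
{"fn": "play_rows", "kwargs": {
  "plan": [
    [[0,0.003,0],[0,0,0],1],
    [[0,0.006,0],[0,0,0],1],
    [[0,0.006,0],[0,0,0],1]
  ]
}}

```text
clock: 13.1
ee_pos: [0.4821, -0.1452, 0.0532]
tool_rot: [-1.59, 1.569, 3.076]
wrist_force: [-11.0, 3.1, 18.0]
grip_width: 0.107
```

```bash
python3 - <<'E'
from h import *
stat(); print(observe()['wrist_torque'])
E
```

```text
t13.10 st [-226.8 -100.1   53.2] F [] [-11.15   2.61  17.99] grip 0.107 j [-0.36  0.39  1.8  -0.    0.96 -0.32]
toolx [-0.002  0.    -1.   ] tooly [ 0.999 -0.046 -0.002]
[0.26913777 2.01693213 0.02013343]
```

Call:
{"fn": "play_rows", "kwargs": {
  "plan": [
    [[0,-0.003,0],[0,0,0],1],
    [[0,-0.006,0],[0,0,0],1],
    [[-0.002,-0.006,0],[0,0,0],1],
    [[-0.002,-0.006,0],[0,0,0],1],
    [[-0.002,-0.006,0],[0,0,0],1]
  ]
}}

```text
clock: 13.6
ee_pos: [0.4814, -0.1452, 0.0533]
tool_rot: [1.411, 1.57, -0.206]
wrist_force: [3.9, 0.6, 4.6]
grip_width: 0.106
```

Call:
{"fn": "play_rows", "kwargs": {
  "plan": [
    [[0,0,0],[0,0,0],1],
    [[0,0,0],[0,0,0],1],
    [[0,0,0],[0,0,0],1]
  ]
}}

```text
clock: 13.9
ee_pos: [0.4814, -0.1452, 0.0533]
tool_rot: [1.391, 1.57, -0.225]
wrist_force: [5.3, 1.7, 4.8]
grip_width: 0.108
```

```bash
python3 - <<'E'
from h import *
stat(); print(observe()['wrist_torque'])
snap('scene','s12'); crop('s12',210,130,410,280,'s12c')
stat()
E
```

```text
t13.90 st [-227.5 -100.1   53.3] F [] [5.26 1.9  4.75] grip 0.108 j [-0.37  0.38  1.8   0.    0.96 -0.32]
toolx [ 0.001 -0.    -1.   ] tooly [ 0.999 -0.046  0.001]
[ 0.24083138 -0.74564663  0.0669063 ]
s12c 4.0
t13.95 st [-227.5 -100.    53.3] F [] [4.95 2.31 4.97] grip 0.109 j [-0.37  0.38  1.8   0.    0.96 -0.32]
toolx [ 0.001 -0.    -1.   ] tooly [ 0.999 -0.046  0.001]
```

View pics/s12c.png

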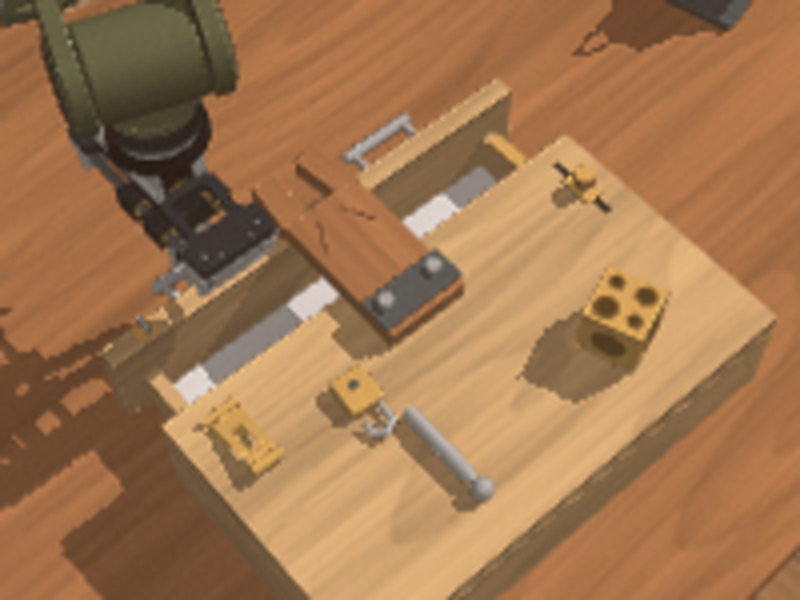

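Call:
{"fn": "play_rows", "kwargs": {
  "plan": [
    [[0,0.0025,0],[0,0,0],1],
    [[0,0.0025,0],[0,0,0],1],
    [[0,0.0025,0],[0,0,0],1],
    [[0,0.0025,0],[0,0,0],1]
  ]
}}

```text
clock: 14.35
ee_pos: [0.4815, -0.1452, 0.0532]
tool_rot: [-1.588, 1.57, 3.078]
wrist_force: [0.6, 1.4, 9.6]
grip_width: 0.104
```

```bash
python3 - <<'E'
from h import *
stat()
for n in ('side','wrist'): snap(n,n+'13')
E
```

```text
t14.35 st [-227.4 -100.    53.2] F [] [0.58 1.39 9.6 ] grip 0.104 j [-0.37  0.38  1.8  -0.    0.96 -0.32]
toolx [-0.001  0.    -1.   ] tooly [ 0.999 -0.046 -0.001]
```

View pics/wrist13.png

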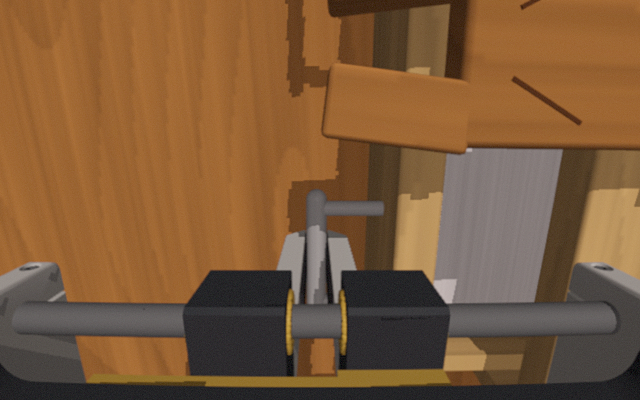

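View pics/side13.png

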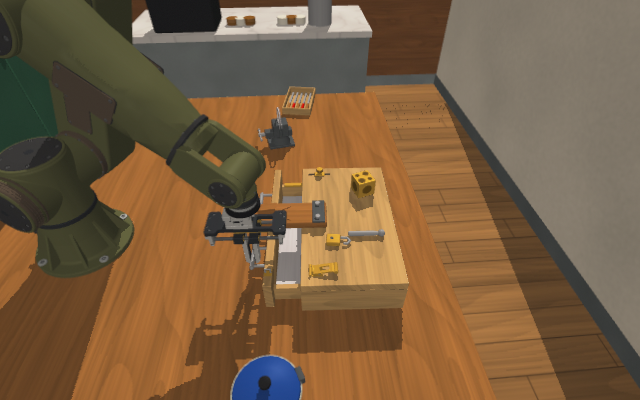

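The wrist view shows the bar (column 315) gripped between the pads. The side view shows the hasp lying back at (323, 270), the drawer out, and the loose items where they started. Handing in.

```bash
python3 -c "
from h import *
print(close_job())"
```

```text
the job is handed in; nothing more can be done
None
```

The hasp is laid back on the top board. The sweep drawer is drawn out to its click, with the fingers still gripping the right bar pull. I handed the job in at about 14.5 s of the 61 s allowed.

- **Hasp:** I pinched it by its rolled end and carried it over to about 2.7 rad. I let it drop the last bit, and later pictures show it lying flat.
- **Drawer:** It stands about 62.6 mm out; the camera estimate for the notch was about 63 mm.
- **Click:** While drawing it out, the resistance fell from about 6.6 N to −1 N over the last few millimetres. In the notch, about 10 N out and 11 N in each moved the gripper only about 0.5 mm. I then relaxed the pull to 0.6 N.
- **Grip:** The last reading was about 10 mm for the 11 mm bar. The wrist picture shows the bar between the pads.
- **Loose things:** The padlock, dapping block, doming punch and pickle pot looked untouched in the last pictures, judged by eye.

Two readings didn't match what I expected:
- **Drag:** Outside the notch it felt more like 4–7 N than the stated 1.5 N.
- **Upward force:** About 10 N remains on the gripper, from how it sits on the bar. It is well under the limits, but I did not remove it.

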